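Change the bench over from the red isolator to the black one

TASK

The bench is being fed through the isolator with the red handle; change it over to the one with the black handle. First turn the red handle off, fully home in its detent, and only then turn the black handle on, fully home in its detent: the two must never be on together. Leave the solder spool and the relay where they stand, and let go at the end.

Things in the scene. Friction and masses are not known exactly. Their poses are not given: they have to be found in the camera images.
- red_isolator: quarter-turn isolator, RED lever, yellow cover plate, fixed to the desk. Grey enclosure 100 x 100 mm, plate top 54 mm above the desk; two cable glands stick out 18 mm at -x. Origin: centre of the underside, on the lever's vertical axis; z up. Lever along its +y = OFF (white mark), along +x = ON (green mark).
- red_handle (a joint): angle of the red lever, rad: 0 = off, 1.57 = on, growing clockwise seen from above; starts on. The detents are at the stops, 0 and 1.57: an over-centre spring resists up to half way (0.785), then snaps the lever home and holds it; pushed sideways 55 mm from the axis it takes 5 to 8 N.
- red_tip (a point): point inside the red lever on its centre line, 60 mm from the axis, 76 mm above the desk; moves with it. The lever: a straight bar 16 mm wide reaching 72 mm from the axis, underside 64 mm and top 88 mm above the desk, free on both sides; its hub has radius 20 mm, top also at 88 mm.
- black_isolator: quarter-turn isolator, BLACK lever, bare aluminium cover plate, fixed to the desk. Grey enclosure 100 x 100 mm, plate top 54 mm above the desk; two cable glands stick out 18 mm at -x. Origin: centre of the underside, on the lever's vertical axis; z up. Lever along its +y = OFF (white mark), along +x = ON (green mark).
- black_handle (a joint): angle of the black lever, rad: 0 = off, 1.57 = on, growing clockwise seen from above; starts off. The detents are at the stops, 0 and 1.57: an over-centre spring resists up to half way (0.785), then snaps the lever home and holds it; pushed sideways 55 mm from the axis it takes 5 to 8 N.
- black_tip (a point): as red_tip, on the black lever, which has the same sizes. Behind both isolators a fixed blue pipe, 104 to 220 mm above the desk, runs across, its face 75 mm or more past the levers' axes in world x; a fixed shelf about 0.2 m high is on the robot's right (y below -0.3, x above 0.5), another 0.3 m high on its left (y above 0.3, x below 0.3): come in from the robot's side.
- solder_spool: loose spool of solder with blue flanges, standing, 58 mm across, 42 mm high; origin: centre of its underside. Leave alone
- relay: loose black cube relay, 28 x 28 x 24 mm; origin: centre of its underside. Leave alone

How it is judged:
On the way, in this order (a step that is already met when the one before it is completed fails the run):
1. the red handle is home at off while the black one is still off (value of joint red_handle below 0.15 rad and value of joint black_handle below 0.3 rad), for 0.2 s.
2. the black handle is home at on, the red one still off (value of joint black_handle above 1.42 rad and value of joint red_handle below 0.15 rad), for 0.2 s.
At the end, for the whole second after the job is handed in: the red handle rests in its off detent (within 0.15 rad of 0) and the black handle in its on detent (within 0.15 rad of 1.57), both still (all of step 2 and velocity of joint red_handle between -0.1 and 0.1 rad/s and velocity of joint black_handle between -0.1 and 0.1 rad/s); the robot touches nothing.
It fails at once if both handles past half way towards on at the same time (value of joint each of red_handle, black_handle above 0.785 rad).
It fails at once if the solder spool or the relay moved by more than 20 mm (distance of any of solder_spool, relay from where it was at the start of the episode above 0.02 m).
It also fails if it takes over 51 s, if anything falls off the work surface, if the arm or the gripper's body presses on something with over 40 N, if the wrist force passes 120 N, or if a joint passes its speed limit or range.

ROBOT

A 7-joint arm with a two-finger parallel gripper is mounted at the origin on the work surface; the furniture and walls round the work are solid. World frame = base frame: x ahead of the robot, y to its left, z up, the work surface at z = 0. Lengths are in m, angles in rad, forces in N, time in s.
With the tool pointing down it reaches from about 0.425 to 0.925 m from the base axis. Payload 6.8 kg.
Tool frame: the origin (TCP) lies on the mounting face of the last link; the fingertips stand 173 mm ahead of it and the grasp point (between the pads) lies 155 mm ahead of it; z points along the fingers, y is the line along which they close (so a half turn about z gives the same grasp; the last joint's range is limited). The gripper opens to 85 mm and grips with 20 to 120 N. Pads are 22 mm wide; open, the fingers measure 114 mm over their backs; the gripper's body (76 mm by 85 mm) begins 54 mm behind the grasp point. The pads swing forward as they close: fully open they stand 13 mm farther back than shut.
Start: joints at [1.142, 0.477, 0.022, 1.555, -0.011, 1.109, -0.083], TCP at [0.213, -0.641, 0.405] pointing down, gripper open.
Joint ranges: [-2.96, 2.96], [-0.34, 2.1], [-1.41, 1.46], [0.24, 2.44], [-1.37, 4.51], [0.17, 1.92], [-2.96, 2.96]. Speed limits (rad/s): [2.39, 2.39, 3.14, 3.14, 3.14, 3.14, 3.14].

INTERFACE

Orientations are given as a rotation vector (axis times angle).
In Python, from bench import r gives the robot as it stands.
- The arm moves only by the tool carry_out, never from a script. Its argument "moves" is a list of rows, each a list of 5 numbers: the shift along the tool's x, y, z in m, then the turn about the tool's z in rad, then the finger opening in m, from 0 to 0.0854. In form: [[dx, dy, dz, roll, claw], ...]. A call has exactly 8 rows; each row is the pose to reach, as a shift and turn from the pose commanded when the call began, along the tool's axes at that moment; what a row does not reach only later rows make up. A row lasts 1/10 s, in which the tool goes at most 50 mm and 8.59 degrees, less where a joint would pass 70% of its speed; a pose out of reach is approached as far as the arm can. A call with a gripper value outside its range is refused whole. The fingers move at their own pace and stop on an object; "force" is the grip in N (left out, the last holds). Time passes only in rows, so rows that repeat a pose let the fingers close, or fill a call up. It gives the time, the measured TCP pose, the force, the opening and the grip force at its end, in the units of the state.
- r.get_obs(): the state, without advancing time (a new reading comes with each control period).
- r.grab_frame(name): name is "side" or "top" or "wrist"; returns the picture (384x512x3 uint8, red, green, blue); there is no depth.
- r.calibration(name): a dict with "fx", "fy", "cx", "cy" (pixels), "rvec" (rotation vector, rad) and "tvec" (3), from world to camera coordinates, as OpenCV has them. Camera axes: x right, y down, z forward; pixel columns grow to the right and rows downward; lengths in m; the calibration is good to about 2 mm. A picture is of the moment at which its call begins: read the wrist's pose just before it. calibration takes no time and is no camera call; for the wrist camera it gives the pose at the moment of the call.
- r.hand_in(): hands the job in; it is judged then, once.
The state is a dict: "clock": time; "joints": joint angles; "qvel": joint speeds; "tau": joint torques, N m; "tcp_pos": TCP position; "orientation": TCP orientation; "contact_force": force on the tool from outside, world axes, zero at the start; "moment": the same for the moment, N m; "grip_width": finger opening in m; "gripper_force": force on a finger pad.
Only numpy, scipy, OpenCV 4.12 (cv2) and the standard library are available. Lean on these libraries where they do the work, as an engineer would, in place of code of your own. Each camera call takes 0.05 s, during which the arm holds its last target. There are 200 camera calls.

## Working session

There is one attempt and no reset: what is moved stays moved. The work goes in short steps, Python scripts to look and compute and a tool call to move; the robot and the scene stay as the last step left them, time stands still between calls to the robot, and variables do not carry over. Pictures are saved under pics/ and viewed, at most 10 in all, crops included, and the job is handed in when it is done.

Besides the shell and the picture viewer there is one more tool, called after "Request:" in YAML: its name, and indented under it one key for each argument. carry_out: Moves the arm, as the interface text tells. Its arguments: {"type":"object","properties":{"moves":{"type":"array","items":{"type":"array","items":{"type":"number"}}},"force":{"type":"number"}},"required":["moves"]}

```bash
mkdir -p pics; python3 - <<'E'
from bench import r
import cv2,numpy as np
o=r.get_obs();print(o['clock'],o['tcp_pos'],o['orientation'],o['grip_width'])
for n in('side','top'):
    cv2.imwrite(f'pics/{n}0.png',r.grab_frame(n)[:,:,::-1]);print(n,r.calibration(n))
E
```

```text
0.0 [ 0.21275107 -0.64031387  0.40374405] [-3.09957112e+00 -5.01497831e-01  6.71156870e-04] 0.08577037868759732
side {'fx': 444.94600237560076, 'fy': 444.94600237560076, 'cx': 258.3824565338517, 'cy': 190.11834424535618, 'rvec': array([ 2.13507149, -0.26619614,  0.1773317 ]), 'tvec': array([-0.51286589,  0.11168735,  0.7785825 ])}
top {'fx': 380.5883320230346, 'fy': 380.5883320230346, 'cx': 253.5009418391758, 'cy': 187.2243648990815, 'rvec': array([ 2.14560504, -2.10494379,  0.21659218]), 'tvec': array([-0.01869948,  0.52356   ,  0.83341804])}
```

View pics/top0.png

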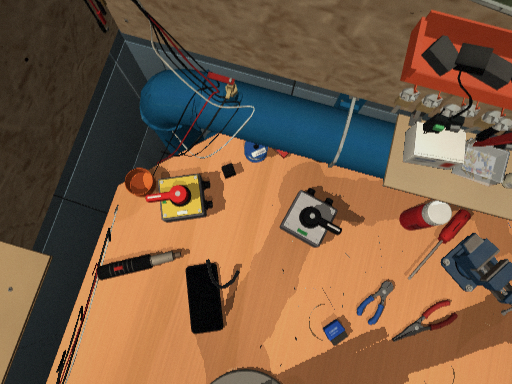

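View pics/side0.png

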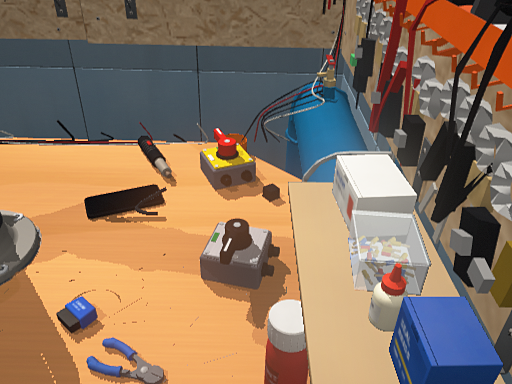

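Top view: red isolator hub at about (178,195) with its lever pointing left; black hub at (312,216) with its lever pointing right and down. Each lever has to swing towards the robot (image down). A copper pot at (140,180) stands near the red lever's tip. The side view shows both hubs, red at (226,142) and black at (238,230).

```bash
cat >h.py <<'E'
import cv2,numpy as np
def cam(c):
    R=cv2.Rodrigues(c['rvec'])[0];return R,-R.T@c['tvec']
def ray(c,uv):
    R,C=cam(c);d=R.T@np.array([(uv[0]-c['cx'])/c['fx'],(uv[1]-c['cy'])/c['fy'],1]);return C,d/np.linalg.norm(d)
def onz(c,uv,z):
    C,d=ray(c,uv);return C+d*(z-C[2])/d[2]
def tri(c1,u1,c2,u2):
    C1,d1=ray(c1,u1);C2,d2=ray(c2,u2)
    s=np.linalg.lstsq(np.c_[d1,-d2],C2-C1,rcond=None)[0];p,q=C1+s[0]*d1,C2+s[1]*d2
    return (p+q)/2,np.linalg.norm(p-q)
E
python3 - <<'E'
from bench import r
import cv2,numpy as np
from h import *
T=cv2.imread('pics/top0.png');S=cv2.imread('pics/side0.png');ct,cs=r.calibration('top'),r.calibration('side')
def crop(I,x,y,w,h,k):return cv2.resize(I[y:y+h,x:x+w],(w*k,h*k),interpolation=cv2.INTER_CUBIC)
a=np.vstack([np.hstack([crop(T,110,150,100,75,4),crop(T,270,175,100,75,4)]),np.hstack([crop(S,185,115,100,75,4),crop(S,195,205,100,75,4)])])
cv2.imwrite('pics/c.png',a)
for n,uv in dict(redhub=(178,195),blackhub=(312,216)).items(): print(n,onz(ct,uv,.088).round(3))
print('red tri',tri(ct,(178,195),cs,(226,142)),'blk',tri(ct,(312,216),cs,(238,230)))
E
```

```text
redhub [0.496 0.158 0.088]
blackhub [ 0.455 -0.138  0.088]
red tri (array([0.49685997, 0.15826397, 0.08639314]), np.float64(0.001867422243304882)) blk (array([ 0.45665846, -0.1396398 ,  0.07765027]), np.float64(0.0011729449823926275))
```

View pics/c.png

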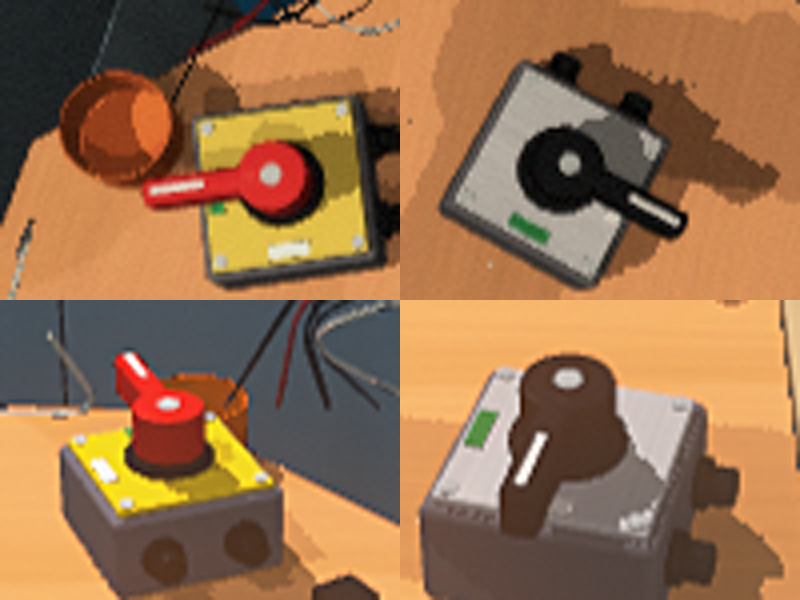

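The crop shows the hub screws in the top view, red at (177.5,193.2) and black at (312,215.5). In the side view they are at (227,141) and (237,224.7). The pot's rim centre is at about (139.7,182) top and (236.5,138.5) side.

```bash
python3 - <<'E'
from bench import r
from h import *
ct,cs=r.calibration('top'),r.calibration('side')
for n,a,b in [('redhub',(177.5,193.2),(227,141)),('redtip mark end',(147.8,197.2),(218,130)),('blkhub',(312,215.5),(237,224.7)),('blk mark outer',(338.5,229.5),(230,245.5)),('cup',(139.7,182),(236.5,138.5))]:
    p,e=tri(ct,a,cs,b);print(n,p.round(3),round(e,4),onz(ct,a,.088).round(3))
print('cup rim at z.06',onz(ct,(139.7,182),.06).round(3),onz(ct,(154.5,182),.06).round(3))
for n,a in [('redtip',(146.2,198.)),('blktip',(340.5,230.5))]: print(n,onz(ct,a,.085).round(3))
print('relay',onz(ct,(229,170),.024),'spool',onz(ct,(256,150),.04))
R=cv2.Rodrigues(r.get_obs()['orientation'])[0];print(R.round(3))
E
```

```text
redhub [0.5   0.159 0.088] 0.0006 [0.5   0.159 0.088]
redtip mark end [0.491 0.225 0.085] 0.0026 [0.489 0.224 0.088]
blkhub [ 0.456 -0.138  0.088] 0.0 [ 0.456 -0.138  0.088]
blk mark outer [ 0.429 -0.194  0.094] 0.0067 [ 0.426 -0.195  0.088]
cup [0.538 0.258 0.041] 0.0106 [0.523 0.244 0.088]
cup rim at z.06 [0.529 0.253 0.06 ] [0.53  0.219 0.06 ]
redtip [0.488 0.228 0.085]
blktip [ 0.425 -0.2    0.085]
relay [0.57012616 0.05094716 0.024     ] spool [ 0.61687838 -0.01313916  0.04      ]
[[ 0.949  0.315 -0.001]
 [ 0.315 -0.949  0.002]
 [-0.    -0.002 -1.   ]]
```

Request:
carry_out:
  moves:
    - [0.34, -0.265, 0, 0.322, 0]
    - [0.34, -0.265, 0, 0.322, 0]
    - [0.34, -0.265, 0, 0.322, 0]
    - [0.34, -0.265, 0, 0.322, 0]
    - [0.34, -0.265, 0, 0.322, 0]
    - [0.34, -0.265, 0, 0.322, 0]
    - [0.34, -0.265, 0, 0.322, 0]
    - [0.34, -0.265, 0, 0.322, 0]

```text
clock: 0.9
tcp_pos: [0.4353, -0.3058, 0.4046]
orientation: [-3.142, 0.002, 0.0]
contact_force: [0.4, -1.4, 0.3]
grip_width: 0.0001
gripper_force: 0.0
```

Request:
carry_out:
  moves:
    - [0.07, -0.42, 0, 0, 0]
    - [0.07, -0.42, 0, 0, 0]
    - [0.07, -0.42, 0, 0, 0]
    - [0.07, -0.42, 0, 0, 0]
    - [0.07, -0.42, 0, 0, 0]
    - [0.07, -0.42, 0, 0, 0]
    - [0.07, -0.42, 0, 0, 0]
    - [0.07, -0.42, 0, 0, 0]

```text
clock: 1.7
tcp_pos: [0.5007, 0.0886, 0.4046]
orientation: [3.141, -0.002, -0.0]
contact_force: [0.8, -0.8, -1.3]
grip_width: -0.0
gripper_force: 0.0
```

Request:
carry_out:
  moves:
    - [0, 0, 0, 0, 0]
    - [0, 0, 0, 0, 0]
    - [0, 0, 0, 0, 0]
    - [0, 0, 0, 0, 0]
    - [0, 0, 0, 0, 0]
    - [0, 0, 0, 0, 0]
    - [0, 0, 0, 0, 0]
    - [0, 0, 0, 0, 0]

```text
clock: 2.5
tcp_pos: [0.501, 0.0865, 0.4048]
orientation: [3.142, -0.002, 0.0]
contact_force: [1.0, -0.4, -0.3]
grip_width: 0.0002
gripper_force: 0.0
```

Request:
carry_out:
  moves:
    - [0.017, -0.05, 0, 0, 0]
    - [0.017, -0.1, 0, 0, 0]
    - [0.017, -0.112, 0, 0, 0]
    - [0.017, -0.112, 0, 0, 0]
    - [0.017, -0.112, 0, 0, 0]
    - [0.017, -0.112, 0, 0, 0]
    - [0.017, -0.112, 0, 0, 0]
    - [0.017, -0.112, 0, 0, 0]

```text
clock: 3.3
tcp_pos: [0.5183, 0.1976, 0.4047]
orientation: [3.141, -0.005, 0.0]
contact_force: [0.2, 0.3, 0.4]
grip_width: -0.0005
gripper_force: 0.0
```

```bash
python3 - <<'E'
from bench import r
import cv2
print(r.get_obs()['tcp_pos']);c=r.calibration('wrist');I=r.grab_frame('wrist')[:,:,::-1]
cv2.imwrite('pics/w.png',I);print(c)
E
```

```text
[0.5182734  0.19757155 0.40474367]
{'fx': 286.9643075257424, 'fy': 286.9643075257424, 'cx': 257.03353859763314, 'cy': 193.24730713938166, 'rvec': array([-2.06114698,  2.06760455,  0.30518234]), 'tvec': array([0.19934344, 0.45939765, 0.52832027])}
```

View pics/w.png

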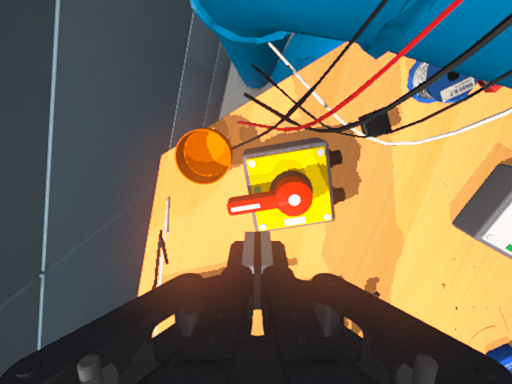

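Wrist view: red hub screw at (294,200), lever mark end at (233,208), pot rim centre at (204,155). Thin wire ends hang near (233,148) and (240,122).

```bash
python3 - <<'E'
from bench import r
from h import *
ct,cw=r.calibration('top'),r.calibration('wrist')
for n,a,b in [('hub',(177.5,193.2),(294,200)),('mark end',(147.8,197.2),(233,208)),('cup',(139.7,182),(204,155)),('cup right edge',(154.5,182),(231.5,155)),('blackwire end',(152.5,176),(233,148)),('redwire end',(157.5,162),(240,122))]:
    p,e=tri(ct,a,cw,b);print(n,p.round(3),round(e,4))
E
```

```text
hub [0.5   0.159 0.088] 0.0001
mark end [0.49  0.224 0.086] 0.0011
cup [0.536 0.263 0.023] 0.0007
cup right edge [0.537 0.229 0.024] 0.0011
blackwire end [0.547 0.227 0.046] 0.0032
redwire end [0.577 0.216 0.058] 0.0004
```

Request:
carry_out:
  moves:
    - [0.003, 0, 0.04, 0, 0]
    - [0.003, 0, 0.08, 0, 0]
    - [0.003, 0, 0.11, 0, 0]
    - [0.003, 0, 0.13, 0, 0]
    - [0.003, 0, 0.145, 0, 0]
    - [0.003, 0, 0.16, 0, 0]
    - [0.003, 0, 0.16, 0, 0]
    - [0.003, 0, 0.16, 0, 0]

```text
clock: 4.15
tcp_pos: [0.5214, 0.1988, 0.2451]
orientation: [-3.141, 0.002, -0.001]
contact_force: [0.6, -0.2, 0.4]
grip_width: 0.0003
gripper_force: 0.0
```

Request:
carry_out:
  moves:
    - [-0.007, -0.003, 0, 0, 0]
    - [-0.015, -0.005, 0, 0, 0]
    - [-0.022, -0.006, 0, 0, 0]
    - [-0.036, -0.005, 0, 0, 0]
    - [-0.044, -0.001, 0, 0, 0]
    - [-0.051, 0.004, 0, 0, 0]
    - [-0.06, 0.016, 0, 0, 0]
    - [-0.06, 0.016, 0, 0, 0]

```text
clock: 4.95
tcp_pos: [0.4592, 0.1807, 0.2444]
orientation: [3.139, -0.004, -0.004]
contact_force: [0.0, 0.7, 0.1]
grip_width: -0.0002
gripper_force: 0.0
```

```bash
python3 - <<'E'
from bench import r
import cv2
T=r.grab_frame('top')[:,:,::-1];W=r.grab_frame('wrist')[:,:,::-1]
cv2.imwrite('pics/r1.png',cv2.hconcat([cv2.resize(T[140:260,110:270],(400,300)),cv2.resize(W,(400,300))]))
print(r.get_obs()['contact_force'])
E
```

```text
[-0.46669994  0.40785633  0.6567472 ]
```

View pics/r1.png

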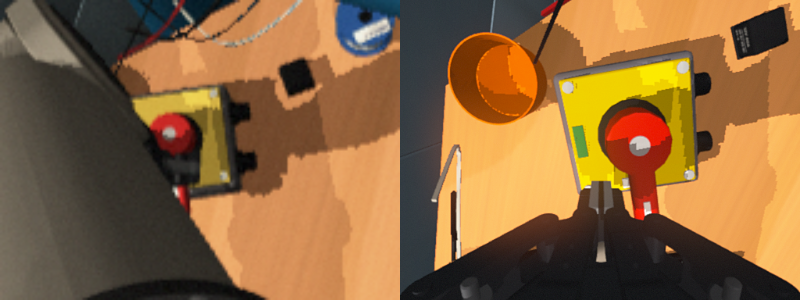

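The red lever now points towards the robot, at off: in the wrist half of the picture it runs from its hub (640,145) down to (645,215). I'm backing off and going over to the black one.

Request:
carry_out:
  moves:
    - [0, -0.012, 0, 0, 0]
    - [0, -0.012, -0.04, 0, 0]
    - [0, -0.012, -0.09, 0, 0]
    - [0, -0.012, -0.12, 0, 0]
    - [0.005, 0.04, -0.12, 0, 0]
    - [0.005, 0.09, -0.12, 0, 0]
    - [0.005, 0.14, -0.12, 0, 0]
    - [0.005, 0.19, -0.12, 0, 0]

```text
clock: 5.85
tcp_pos: [0.4661, -0.0056, 0.3651]
orientation: [-3.141, -0.001, -0.002]
contact_force: [1.5, -1.1, -0.0]
grip_width: 0.0003
gripper_force: 0.0
```

Request:
carry_out:
  moves:
    - [0, 0.05, 0, 0, 0]
    - [0, 0.1, 0, 0, 0]
    - [0, 0.15, 0, 0, 0]
    - [0, 0.18, 0, 0, 0]
    - [0, 0.18, 0, 0, 0]
    - [0, 0.18, 0, 0, 0]
    - [0, 0.18, 0, 0, 0]
    - [0, 0.18, 0, 0, 0]

```text
clock: 6.65
tcp_pos: [0.4661, -0.1833, 0.3647]
orientation: [-3.141, -0.003, -0.0]
contact_force: [0.5, 0.1, -0.1]
grip_width: -0.0001
gripper_force: 0.0
```

```bash
python3 - <<'E'
from bench import r
import cv2
from h import *
cw=r.calibration('wrist');W=r.grab_frame('wrist')[:,:,::-1]
cv2.imwrite('pics/b1.png',W)
for p in[(.456,-.138,.088),(.426,-.195,.088),(.5,.159,.088),(.440,.150,.088)]:
    R,C=cam(cw);q=R@np.array(p)+cw['tvec'];print((q[:2]/q[2]*cw['fx']+[cw['cx'],cw['cy']]).round(1))
E
```

```text
[207.3 204.7]
[269.9 235.2]
[-140.6  155.6]
[-104.8  220.5]
```

View pics/b1.png

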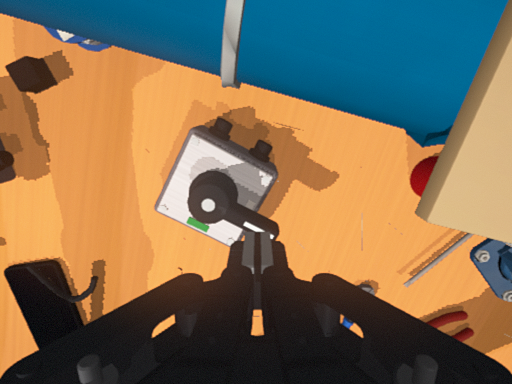

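Wrist view: the black hub screw is at (208,205), where the estimate puts it, and the lever is still at off, pointing to (275,232). The fingers stand beyond its far side, so I'm lowering there.

Request:
carry_out:
  moves:
    - [0.003, 0.005, 0.02, 0, 0]
    - [0.003, 0.005, 0.05, 0, 0]
    - [0.003, 0.005, 0.08, 0, 0]
    - [0.003, 0.005, 0.1, 0, 0]
    - [0.003, 0.005, 0.11, 0, 0]
    - [0.003, 0.005, 0.12, 0, 0]
    - [0.003, 0.005, 0.12, 0, 0]
    - [0.003, 0.005, 0.12, 0, 0]

```text
clock: 7.5
tcp_pos: [0.469, -0.19, 0.2453]
orientation: [3.141, -0.002, 0.002]
contact_force: [0.9, -0.0, 0.1]
grip_width: 0.0004
gripper_force: 0.0
```

Request:
carry_out:
  moves:
    - [-0.009, -0.003, 0, 0, 0]
    - [-0.016, -0.003, 0, 0, 0]
    - [-0.023, -0.003, 0, 0, 0]
    - [-0.03, -0.006, 0, 0, 0]
    - [-0.038, -0.01, 0, 0, 0]
    - [-0.051, -0.023, 0, 0, 0]
    - [-0.056, -0.032, 0, 0, 0]
    - [-0.056, -0.032, 0, 0, 0]

```text
clock: 8.3
tcp_pos: [0.4113, -0.1569, 0.2448]
orientation: [-3.141, -0.0, 0.003]
contact_force: [-0.5, -0.2, -0.4]
grip_width: -0.0
gripper_force: 0.0
```

Request:
carry_out:
  moves:
    - [0, 0.012, 0, 0, 0]
    - [0, 0.02, 0, 0, 0]
    - [0, 0.02, -0.04, 0, 0]
    - [0, 0.02, -0.08, 0, 0]
    - [0, 0.06, -0.12, 0, 0]
    - [0, 0.11, -0.12, 0, 0]
    - [0, 0.16, -0.12, 0, 0]
    - [0, 0.18, -0.12, 0, 0]

```text
clock: 9.1
tcp_pos: [0.4108, -0.3438, 0.3653]
orientation: [3.139, -0.011, 0.001]
contact_force: [0.5, -0.3, -0.7]
grip_width: 0.0001
gripper_force: 0.0
```

```bash
python3 - <<'E'
from bench import r
import cv2
T=r.grab_frame('top')[:,:,::-1]
cv2.imwrite('pics/f.png',cv2.resize(T[130:280,110:360],(750,450)));print(r.get_obs())
E
```

```text
{'clock': 9.15, 'joints': array([ 0.654342  ,  0.29755169, -0.08484695,  1.92366611,  0.03523105,
        0.919168  , -1.02911345]), 'qvel': array([-0.03388948, -0.03045258, -0.03383857,  0.06216928, -0.00313347,
       -0.00805105, -0.0919988 ]), 'tau': array([ -5.13543338, -47.5949657 ,  -5.32886401, -22.03783572,
        -0.9136289 ,   0.63216498,   0.07818194]), 'tcp_pos': array([ 0.41035905, -0.34629849,  0.36501609]), 'orientation': array([ 3.13753387e+00, -1.60294016e-02,  6.55467978e-04]), 'contact_force': array([ 0.11368293, -3.41106757,  0.57282984]), 'moment': array([-0.24973236, -0.08727579,  0.05284678]), 'gripper_force': 0.0, 'grip_width': 0.00013894197869085097}
```

View pics/f.png

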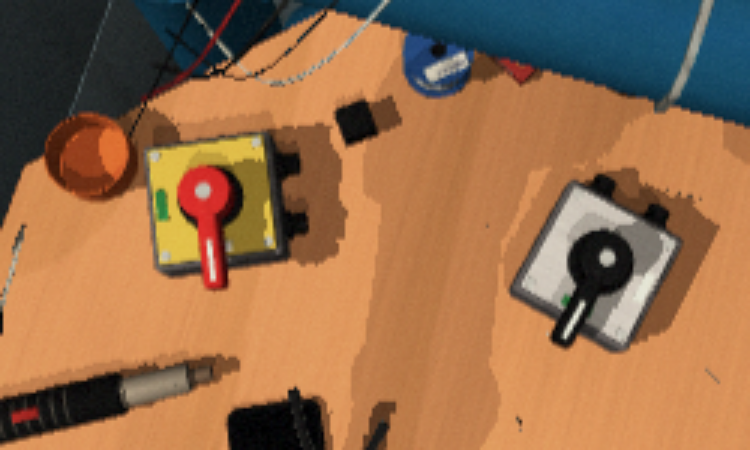

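Both levers are home: red points down from (203,190) to (215,285), and black lies over its green mark, from (607,258) to (565,343). The spool and relay have not moved. I'll let the arm settle and hand in.

Request:
carry_out:
  moves:
    - [0, 0, 0, 0, 0]
    - [0, 0, 0, 0, 0]
    - [0, 0, 0, 0, 0]
    - [0, 0, 0, 0, 0]
    - [0, 0, 0, 0, 0]
    - [0, 0, 0, 0, 0]
    - [0, 0, 0, 0, 0]
    - [0, 0, 0, 0, 0]

```text
clock: 9.95
tcp_pos: [0.4125, -0.3378, 0.3648]
orientation: [3.142, -0.002, 0.0]
contact_force: [-0.2, 0.8, -0.8]
grip_width: -0.0
gripper_force: 0.0
```

```bash
python3 -c "
from bench import r
print(r.hand_in())"
```

```text
the job is handed in; nothing more can be done
None
```

The changeover is done and handed in at about 10 s: in the final picture the red handle is home at off, the black handle (turned second) is home at on, the spool and relay are undisturbed, and the arm is clear of everything; `hand_in()` returned no verdict.

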